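Line up the tube racks by height in the loading dock

ROBOT

A 6-joint arm with a two-finger parallel gripper is mounted at the origin on a cart in front of the work surface, level with it; the furniture and walls round the work are solid. World frame = base frame: x ahead of the robot, y to its left, z up, the work surface at z = 0. Lengths are in m, angles in rad, forces in N, time in s.
With the tool pointing down it reaches from about 0.35 to 0.975 m from the base axis. Payload 4.9 kg.
Tool frame: the origin (TCP) lies at the very end of the fingers, on their centre line; the grasp point (between the pads) lies grasp_offset behind it (grasp_offset is the distance from the TCP to the grasp point, in m); x points along the fingers, y is the direction in which the jaws open and shut, and the axes are right-handed (so a half turn about x gives the same grasp; the last joint's range is limited). The gripper opens to 85 mm and grips with 20 to 120 N. Pads are 22 mm wide; open, the fingers measure 114 mm over their backs; the gripper's body (76 mm by 85 mm) begins 54 mm behind the grasp point. The pads swing forward as they close: fully open they stand 13 mm farther back than shut.
Start: joints at [-1.318, 0.053, 1.613, -0, 1.476, -0.119], TCP at [0.227, -0.582, 0.231] pointing down, gripper open.
Joint ranges: [-3.01, 3.01], [-1.01, 2.22], [0.06, 2.58], [-1.02, 4.17], [0.09, 2.62], [-3.14, 3.14]. Speed limits (rad/s): [2.57, 2.57, 3.14, 3.14, 3.14, 3.14].

INTERFACE

Orientations are given as a unit quaternion [w, x, y, z].
In Python, from bench import get_state, get_image, camera_model, hand_in, grasp_offset gives the robot as it stands.
- The arm moves only by the tool play_rows, never from a script. Its arguments are lists of equal length, an entry for each row: "turn": the turn, a rotation vector about the tool's x, y, z in rad, a list of three; "linear": the shift along the tool's x, y, z in m, a list of three; "gripper": the gripper's target within -1 to 1 (shut at 1, half-way at 0, fully open at -1). A call has 1 to 5 rows; each row shifts and turns the commanded pose from where the row before left it, along the tool's axes as they then stand; what a row does not reach is not made up. A row lasts 1/10 s, in which the tool goes at most 50 mm and 8.59 degrees, less where a joint would pass 70% of its speed; a pose out of reach is approached as far as the arm can. A call with a gripper value outside its range is refused whole. The fingers move at their own pace and stop on an object; the grip force is fixed at half the most. Time passes only in rows, so rows that do not move let the fingers close. It gives the time, the measured TCP pose, the force and the opening at its end, in the units of the state.
- get_state(): the state, without advancing time (a new reading comes with each control period).
- get_image(name): name is "side" or "top" or "wrist"; returns the picture (384x512x3 uint8, red, green, blue); there is no depth.
- camera_model(name): a dict with "mtx" (3x3 intrinsics, pixels), "xyz" and "attitude" of the camera in the world; the wrist camera has in their place "mount" (4x4, takes a point from camera to tool coordinates, whose origin is the TCP and whose axes are the tool frame's). Camera axes: x right, y up, looking along -z (the intrinsics and any distortion apply to the point x, -y, -z); pixel columns grow to the right and rows downward; lengths in m; the calibration is good to about 2 mm. A picture is of the moment at which its call begins: read the wrist's pose just before it. camera_model takes no time and is no camera call.
- hand_in(): hands the job in, once; it reports no verdict.
The state is a dict: "t": time; "joint_pos": joint angles; "joint_velocities": joint speeds; "tau": joint torques, N m; "ee_pos": TCP position; "tcp_rot": TCP orientation; "force": force on the tool from outside, world axes, zero at the start; "ft_torque": the same for the moment, N m; "grip_width": finger opening in m.
Only numpy, scipy, OpenCV 4.12 (cv2) and the standard library are available. Lean on these libraries where they do the work, as an engineer would, in place of code of your own. Each camera call takes 0.05 s, during which the arm holds its last target.

TASK

Line up the four tube racks in the four-strip loading dock in order of height, for scanning: the tallest on the strip beside the hand scanner, then each next lower one on the next strip, the lowest at the far end from the scanner. Stand each rack upright in the middle of its own strip and lengthwise along it, and tip none over on the way.

Things in the scene. Friction and masses are not known exactly. Their poses are not given: they have to be found in the camera images.
- cassette_122_mid (a point): the tallest tube rack, dark, short in length; loose, 92 mm long at the foot (y axis), 30 mm thick (x axis), 122 mm high (z axis up). Point: its centre, 61 mm above its underside. About 0.1 kg, solid sides, to be gripped across its thickness from above near its top. Stands on the bench to the robot's right; its place among the racks and its yaw vary
- cassette_80_mid (a point): the second tallest tube rack, dark, short in length; loose, 92 mm long at the foot (y axis), 30 mm thick (x axis), 80 mm high (z axis up). Point: its centre, 40 mm above its underside. About 0.1 kg, solid sides, to be gripped across its thickness from above near its top. Stands on the bench to the robot's right; its place among the racks and its yaw vary
- cassette_68_mid (a point): the third tallest tube rack, dark, long, with six holes; loose, 133 mm long at the foot (y axis), 30 mm thick (x axis), 68 mm high (z axis up). Point: its centre, 34 mm above its underside. About 0.1 kg, solid sides, to be gripped across its thickness from above near its top. Stands on the bench to the robot's right; its place among the racks and its yaw vary
- sample_rack_58_mid (a point): the lowest tube rack, white, long, with six windows; loose, 140 mm long at the foot (y axis), 24 mm thick, 27 at the foot (x axis), 58 mm high (z axis up). Point: its centre, 29 mm above its underside. About 0.1 kg, solid sides, to be gripped across its thickness from above near its top. Stands on the bench to the robot's right; its place among the racks and its yaw vary
- lane_1: grey plastic strip of the aluminium loading dock: the leftmost seen from the robot (+y end of the row). 156 mm long (x axis, away from the robot), 60 mm wide (y axis, along the row), fixed; strips 80 mm apart centre to centre along y. Point: middle of its underside, 5 mm above the bench; racks stand on its top, 8 mm above the bench. A fence 19 mm high runs 85 mm beyond the strips' centres. The dock's place and yaw vary
- lane_2: grey plastic strip of the aluminium loading dock: the second from the left. 156 mm long (x axis, away from the robot), 60 mm wide (y axis, along the row), fixed; strips 80 mm apart centre to centre along y. Point: middle of its underside, 5 mm above the bench; racks stand on its top, 8 mm above the bench. A fence 19 mm high runs 85 mm beyond the strips' centres. The dock's place and yaw vary
- lane_3: grey plastic strip of the aluminium loading dock: the third from the left. 156 mm long (x axis, away from the robot), 60 mm wide (y axis, along the row), fixed; strips 80 mm apart centre to centre along y. Point: middle of its underside, 5 mm above the bench; racks stand on its top, 8 mm above the bench. A fence 19 mm high runs 85 mm beyond the strips' centres. The dock's place and yaw vary
- lane_4: grey plastic strip of the aluminium loading dock: the rightmost (-y end of the row). 156 mm long (x axis, away from the robot), 60 mm wide (y axis, along the row), fixed; strips 80 mm apart centre to centre along y. Point: middle of its underside, 5 mm above the bench; racks stand on its top, 8 mm above the bench. A fence 19 mm high runs 85 mm beyond the strips' centres. The dock's place and yaw vary
- scanner: black hand-held barcode scanner, 180 x 79 mm, 85 mm high, fixed on the bench beside one end of the dock (either end), parallel to the strips, 85 mm from the middle of the end strip. A fixed pen, 135 mm long and 16 mm high, lies likewise beside the other end. Point: middle of the scanner's underside. The strip nearest to it takes the tallest rack
Not all that is in view belongs to the job. What is shaped like the part that bears cassette_80_mid but red is not meant.

How it is judged:
By the outcome, as a careful person would: the job done as asked, in the order asked, and still so for the second after the job is handed in, with the robot touching nothing.
It also fails if it takes over 134 s, if anything falls off the work surface, if the arm or the gripper's body presses on something with over 40 N, if the wrist force passes 120 N, or if a joint passes its speed limit or range.

## Working session

There is one attempt and no reset: what is moved stays moved. The work goes in short steps, Python scripts to look and compute and a tool call to move; the robot and the scene stay as the last step left them, time stands still between calls to the robot, and variables do not carry over. Pictures are saved under pics/ and viewed, and the job is handed in when it is done.

Besides the shell and the picture viewer there is one more tool, called after "Request:" as a command line: name --argument value ..., lists and objects as JSON in quotes. play_rows: Moves the arm, as the interface text tells. Its arguments: {"type":"object","properties":{"turn":{"type":"array"},"linear":{"type":"array"},"gripper":{"type":"array"}},"required":["turn","linear","gripper"]}

```bash
ls; mkdir -p pics
python3 - <<'E'
from bench import *
import cv2,bench
print(get_state()); print(grasp_offset)
for n in ["side","top","wrist"]:
    im=get_image(n); cv2.imwrite(f"pics/{n}0.png",im[:,:,::-1]); print(n,camera_model(n))
E
```

```text
pics
{'t': 0.0, 'joint_pos': array([-1.31803147e+00,  5.33539839e-02,  1.61425043e+00, -3.08773535e-06,
        1.47603471e+00, -1.18986758e-01]), 'joint_velocities': array([-3.87231602e-04,  7.47457695e-04,  5.77683038e-04, -1.29043920e-03,
       -8.81905577e-04,  7.33194553e-06]), 'tau': array([ 1.94059639e-04, -3.93685985e+01, -3.70175529e+01, -1.33215194e-04,
        7.17879055e-03,  1.86138518e-07]), 'ee_pos': array([ 0.22688262, -0.58170625,  0.23009084]), 'tcp_rot': array([-0.1299567 , -0.69487688, -0.13140039,  0.69497577]), 'force': array([ 0.00374299, -0.12622255,  0.46322495]), 'ft_torque': array([-0.01804267, -0.07175286, -0.00948799]), 'grip_width': 0.085142365788721}
0.0187
side {'mtx': array([[477.13365334,   0.        , 252.89248203],
       [  0.        , 477.13365334, 197.67326718],
       [  0.        ,   0.        ,   1.        ]]), 'xyz': array([ 0.33409873, -1.34081287,  1.28615076]), 'attitude': array([ 0.90456338,  0.41461018, -0.03088865, -0.09438949])}
top {'mtx': array([[407.53317031,   0.        , 250.94045293],
       [  0.        , 407.53317031, 186.63031561],
       [  0.        ,   0.        ,   1.        ]]), 'xyz': array([0.43521013, 0.04994946, 1.36067091]), 'attitude': array([-0.69570909, -0.03695076,  0.04358818,  0.71604719])}
wrist {'mtx': array([[315.61793348,   0.        , 263.05999296],
       [  0.        , 315.61793348, 198.2293666 ],
       [  0.        ,   0.        ,   1.        ]]), 'mount': array([[ 7.20747784e-04,  2.98534579e-01, -9.54398546e-01,
        -1.42925767e-01],
       [ 9.99999321e-01, -1.08934275e-03,  4.14439875e-04,
        -1.01247876e-04],
       [-9.15942504e-04, -9.54398197e-01, -2.98535162e-01,
        -7.63965110e-02],
       [ 0.00000000e+00,  0.00000000e+00,  0.00000000e+00,
         1.00000000e+00]])}
```

View pics/side0.png

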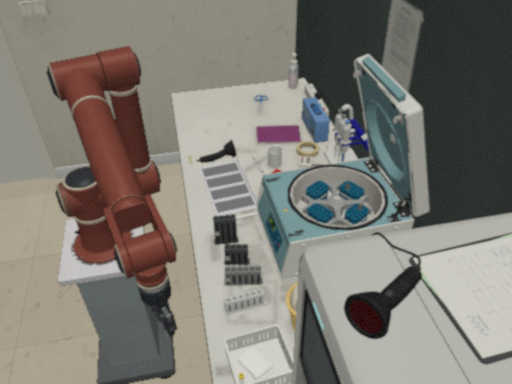

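View pics/top0.png

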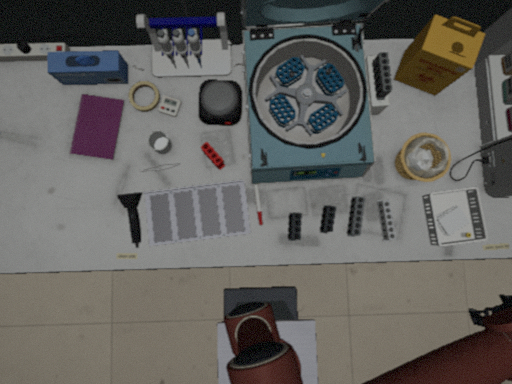

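View pics/wrist0.png

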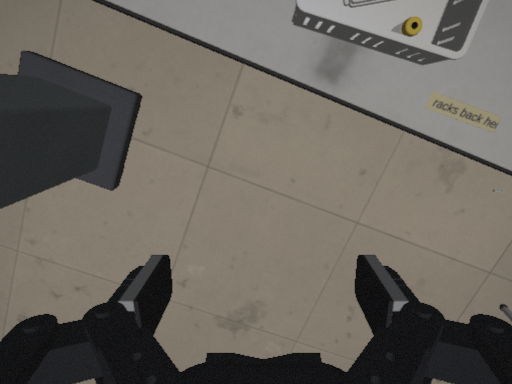

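The scanner is at top view (132,218), beside the left (+y) end of the dock, and the pen is at (259,203). The racks stand near (295,226), (328,218), (356,215) and (388,219). The red one at (212,155) and the rack on the white box at (382,75) are not part of the job. I'll enlarge the racks and dock.

Run:
```python
import cv2
t=cv2.imread("pics/top0.png"); s=cv2.imread("pics/side0.png")
cv2.imwrite("pics/c1.png",cv2.resize(t[175:255,270:410],None,fx=5.7,fy=5.7,interpolation=cv2.INTER_CUBIC))
cv2.imwrite("pics/c2.png",cv2.resize(t[170:260,110:270],None,fx=5,fy=5,interpolation=cv2.INTER_CUBIC))
cv2.imwrite("pics/c3.png",cv2.resize(s[200:320,190:290],None,fx=5,fy=5,interpolation=cv2.INTER_CUBIC))
```

```text
(no output)
```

View pics/c1.png

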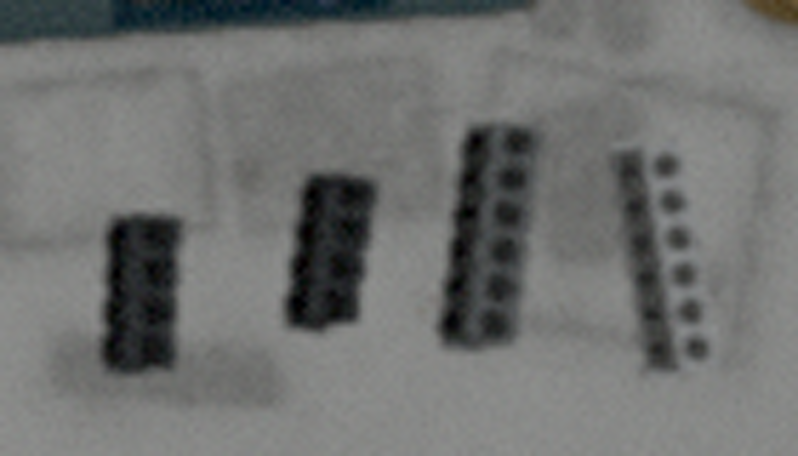

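View pics/c2.png

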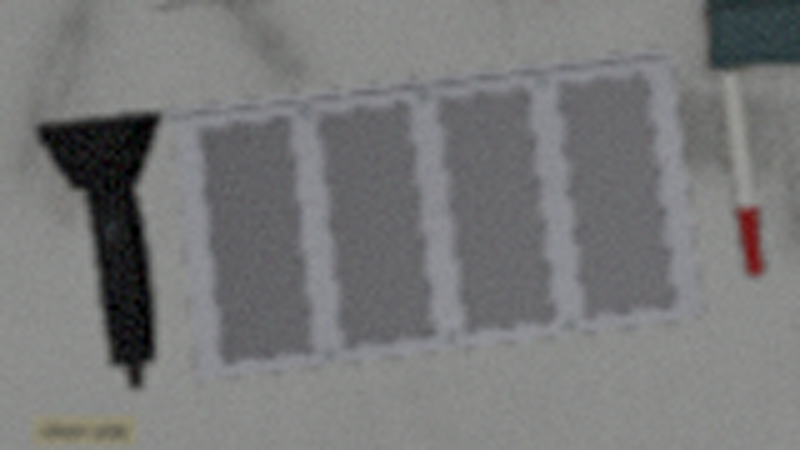

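View pics/c3.png

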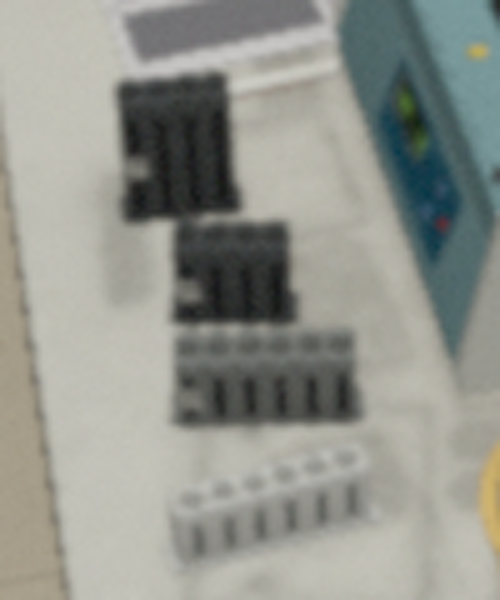

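```bash
cat > h.py <<'E'
from bench import *
import numpy as np, cv2
from scipy.spatial.transform import Rotation as R
def rot(q): return R.from_quat(np.array(q)[[1,2,3,0]]).as_matrix()
def cam(name,st=None):
    m=camera_model(name)
    if name=="wrist":
        st=st or get_state(); Rt=rot(st['tcp_rot']); M=m['mount']
        return m['mtx'],Rt@M[:3,:3],Rt@M[:3,3]+st['ee_pos']
    return m['mtx'],rot(m['attitude']),m['xyz']
def back(c,uv,z):
    K,Rc,p=c; uv=np.atleast_2d(np.array(uv,float))
    d=np.c_[(uv[:,0]-K[0,2])/K[0,0],-(uv[:,1]-K[1,2])/K[1,1],-np.ones(len(uv))]@Rc.T
    return p+d*((z-p[2])/d[:,2])[:,None]
def proj(c,P):
    K,Rc,p=c; q=(np.atleast_2d(P)-p)@Rc; 
    return np.c_[K[0,0]*q[:,0]/-q[:,2]+K[0,2],K[1,1]*-q[:,1]/-q[:,2]+K[1,2]]
def save(c_im,name): cv2.imwrite(f"pics/{name}.png",c_im[:,:,::-1])
def snap(name):
    st=get_state(); im=get_image("wrist"); save(im,name); np.save(f"pics/{name}.npy",np.r_[st['ee_pos'],st['tcp_rot']])
    return im
def ld(name):
    v=np.load(f"pics/{name}.npy"); return cam("wrist",dict(ee_pos=v[:3],tcp_rot=v[3:]))
def goto(p,zdir,st=None):
    """tool-frame shift to world point p with TCP, tool pointing down with tool y along world dir angle a"""
    st=st or get_state(); Rt=rot(st['tcp_rot'])
    y=np.array([np.cos(zdir),np.sin(zdir),0]); x=np.array([0,0,-1.]); 
    if y@Rt[:,1]<0: y=-y
    Rg=np.c_[x,y,np.cross(x,y)]
    rv=R.from_matrix(Rt.T@Rg).as_rotvec(); 
    return rv, Rt.T@(np.array(p)-st['ee_pos']), Rg.T@(np.array(p)-st['ee_pos'])
E
python3 - <<'E'
from h import *
np.set_printoptions(precision=4,suppress=True)
c=cam("top")
f=lambda l,s,o:[(u/s+o[0],v/s+o[1]) for u,v in l]
print("racks")
for n,z,q in [("122",.122,[(148,217),(181,217),(175,370),(140,370)]),("80",.08,[(336,178),(375,182),(357,322),(320,326)]),("68",.068,[(496,127),(535,128),(512,344),(475,346)]),("58",.058,[(648,152),(678,150),(708,358),(680,365)])]:
    P=back(c,f(q,5.7,(270,175)),z); print(n,P[:,:2].mean(0),P[:,:2].tolist())
for q in [[(200,125),(293,115),(312,353),(222,365)],[(316,115),(412,99),(435,335),(342,350)],[(438,97),(533,85),(556,320),(462,335)],[(556,83),(652,70),(677,305),(585,318)]]:
    P=back(c,f(q,5,(110,170)),.008)[:,:2]; d=(P[0]+P[1]-P[2]-P[3]); print("lane",P.mean(0),np.linalg.norm(d)/2,np.degrees(np.arctan2(d[1],d[0])))
print(rot(get_state()['tcp_rot']))
E
```

```text
racks
122 [ 0.4514 -0.1034] [[0.4920712752092754, -0.09820814365699286], [0.49156281391309076, -0.11581502169641635], [0.4108090988051699, -0.1091215994786169], [0.41135368642953946, -0.09058787360025077]]
80 [ 0.4717 -0.2121] [[0.5125169488156366, -0.20809198149143432], [0.5096859467654898, -0.22955722280938617], [0.43314987978697966, -0.2155909990503016], [0.4315646549005517, -0.19515227384331602]]
68 [ 0.4784 -0.3028] [[0.5392030882240899, -0.30160263298397444], [0.5380174129323813, -0.3234314928574045], [0.4185241727873697, -0.30337099528066785], [0.4180273712089096, -0.2827888476163533]]
58 [ 0.4647 -0.4025] [[0.5234359433871606, -0.3892847864264137], [0.5240784366781096, -0.40630507275360156], [0.4074394610130807, -0.4151842850621556], [0.4040310856087241, -0.3992632379328357]]
lane [0.4947 0.3341] 0.1586536437123023 4.64741704580738
lane [0.5022 0.2551] 0.1568658023662916 5.300744966770703
lane [0.5101 0.1749] 0.15766770549191714 4.654686286112007
lane [0.518 0.095] 0.15716196429147106 5.149333808397291
[[-0.0004  0.3633 -0.9317]
 [ 0.0016 -0.9317 -0.3633]
 [-1.     -0.0016 -0.0002]]
```

Run:
```python
from h import *
np.set_printoptions(precision=4,suppress=True)
print(goto([.42,-.25,.26],-np.pi/2))
```

```text
(array([0.3718, 0.0001, 0.0016]), array([-0.0292, -0.239 , -0.3004]), array([-0.0297, -0.3318, -0.1931]))
```

Request:
play_rows --turn '[[0.124, 0, 0], [0.124, 0, 0], [0.124, 0, 0.0016], [0, 0, 0], [0, 0, 0]]' --linear '[[0, 0, 0], [0, 0, 0], [0, 0, 0], [-0.0037, -0.0415, -0.0241], [-0.0037, -0.0415, -0.0241]]' --gripper '[-1, -1, -1, -1, -1]'

```text
t: 0.65
ee_pos: [0.275, -0.4985, 0.2376]
tcp_rot: [0.001, -0.707, 0.001, 0.707]
force: [0.5, 0.1, 0.3]
grip_width: 0.0855
```

Request:
play_rows --turn '[[0, 0, 0], [0, 0, 0], [0, 0, 0], [0, 0, 0], [0, 0, 0]]' --linear '[[-0.0037, -0.0415, -0.0241], [-0.0037, -0.0415, -0.0241], [-0.0037, -0.0415, -0.0241], [-0.0037, -0.0415, -0.0241], [-0.0037, -0.0415, -0.0241]]' --gripper '[-1, -1, -1, -1, -1]'

```text
t: 1.15
ee_pos: [0.3962, -0.2899, 0.2567]
tcp_rot: [0.0, 0.707, -0.001, -0.707]
force: [0.1, -0.2, -0.8]
grip_width: 0.0856
```

Request:
play_rows --turn '[[0, 0, 0], [0, 0, 0]]' --linear '[[-0.0037, -0.0415, -0.0241], [0, 0, 0]]' --gripper '[-1, -1]'

```text
t: 1.35
ee_pos: [0.422, -0.2461, 0.2609]
tcp_rot: [0.003, 0.708, 0.002, -0.706]
force: [0.1, -0.8, 0.7]
grip_width: 0.0852
```

Motion works as expected. Next is a wrist view of the racks.

Run:
```python
from h import *
im=snap("w1"); cv2.imwrite("pics/w1b.png",cv2.resize(im[:,:,::-1],None,fx=1.56,fy=1.56,interpolation=cv2.INTER_CUBIC))
```

```text
(no output)
```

View pics/w1b.png

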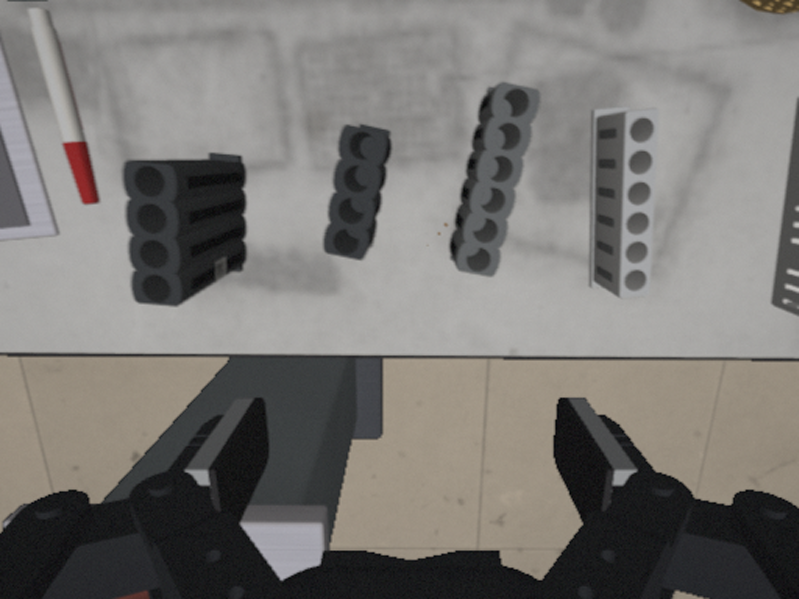

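The wrist view shows four racks in this order, left to right: 122 at (152,235), 80 at (358,193), 68 at (495,180) and white 58 at (640,205). Each is unambiguous by height and by its number of holes.

Run:
```python
from h import *
np.set_printoptions(precision=4,suppress=True)
c=ld("w1");s=1.5625
H={"122":(.122,[(152,181),(154,216),(150,252),(151,288)]),"80":(.08,[(370,144),(364,177),(354,209),(348,241)]),
"68":(.068,[(516,103),(508,135),(499,166),(492,198),(485,229),(477,259)]),"58":(.058,[(642,130),(640,162),(639,193),(637,223),(635,252),(635,280)])}
for n,(z,q) in H.items():
    P=back(c,np.array(q)/s,z)[:,:2]; m=P.mean(0); d=P[0]-P[-1]
    u=np.linalg.svd(P-m)[2][0]; u*=np.sign(u[0])
    print(n,m,np.linalg.norm(d),"yaw",np.degrees(np.arctan2(u[1],u[0])))
# foot visible corners
print("58 foot left edge",back(c,np.array([(592,110),(590,286)])/s,0)[:,:2])
print("58 top edge",back(c,np.array([(627,110),(657,110),(621,296),(651,293)])/s,.058)[:,:2])
print("122 foot right end",back(c,np.array([(241,156),(241,269)])/s,0)[:,:2])
print("122 top",back(c,np.array([(124,162),(177,160),(134,302),(180,304)])/s,.122)[:,:2])
print("80 top",back(c,np.array([(342,130),(390,133),(325,252),(366,258)])/s,.08)[:,:2])
print("68 top",back(c,np.array([(495,84),(540,91),(453,265),(495,275)])/s,.068)[:,:2])
```

```text
122 [ 0.4539 -0.0974] 0.06205291688789652 yaw -9.533697117465055
80 [ 0.4751 -0.212 ] 0.0627230693674819 yaw -14.792343689441617
68 [ 0.4815 -0.3015] 0.10203561350977638 yaw -11.075326420605707
58 [ 0.4652 -0.4023] 0.10217246077219848 yaw 5.404062623458053
58 foot left edge [[ 0.5329 -0.383 ]
 [ 0.3947 -0.3975]]
58 top edge [[ 0.5281 -0.386 ]
 [ 0.5283 -0.4056]
 [ 0.4022 -0.3991]
 [ 0.4046 -0.4206]]
122 foot right end [[ 0.4973 -0.1124]
 [ 0.407  -0.1039]]
122 top [[ 0.4939 -0.0881]
 [ 0.4952 -0.1173]
 [ 0.4139 -0.0809]
 [ 0.4129 -0.1082]]
80 top [[ 0.5133 -0.2025]
 [ 0.5118 -0.2322]
 [ 0.437  -0.1887]
 [ 0.4332 -0.2159]]
68 top [[ 0.5417 -0.2974]
 [ 0.5379 -0.3259]
 [ 0.4264 -0.275 ]
 [ 0.4195 -0.3046]]
```

```bash
cat > g.py <<'E'
import sys
from h import *
np.set_printoptions(precision=4,suppress=True)
x,y,z,a=map(float,sys.argv[1:5])   # a = rack yaw deg (long axis)
st=get_state(); print(st['ee_pos'],st['grip_width'],st['force'])
r=goto([x,y,z],np.radians(a-90),st); print("turn",r[0],"lin now",r[1],"lin after turn",r[2])
E
python3 g.py .4535 -.0975 .16 -5.7
```

```text
[ 0.4209 -0.2481  0.2605] 0.08544631131252207 [ 0.1987  0.1212 -0.0823]
turn [ 0.1044 -0.0005 -0.0018] lin now [ 0.1003 -0.1506 -0.0333] lin after turn [ 0.1005 -0.1531 -0.0174]
```

Request:
play_rows --turn '[[0.104, 0, -0.0018], [0, 0, 0], [0, 0, 0], [0, 0, 0], [0, 0, 0]]' --linear '[[0, 0, 0], [0.025, -0.0383, -0.0044], [0.025, -0.0383, -0.0044], [0.025, -0.0383, -0.0044], [0.025, -0.0383, -0.0044]]' --gripper '[-1, -1, -1, -1, -1]'

```text
t: 1.9
ee_pos: [0.4531, -0.0997, 0.1593]
tcp_rot: [-0.038, 0.706, -0.038, -0.706]
force: [0.6, -0.5, -0.7]
grip_width: 0.0852
```

```bash
python3 - <<'E'
from h import *
im=snap("w2"); cv2.imwrite("pics/w2b.png",cv2.resize(im[:,:,::-1],None,fx=1.5625,fy=1.5625,interpolation=cv2.INTER_CUBIC))
E
python3 g.py .4535 -.0975 .081 -5.7
```

```text
[ 0.451  -0.0941  0.1541] 0.08516353879989479 [-2.1984  3.7837 -2.4042]
turn [-0.0033  0.0075  0.0062] lin now [ 0.073   0.0036 -0.0034] lin after turn [ 0.0731  0.0031 -0.0029]
```

View pics/w2b.png

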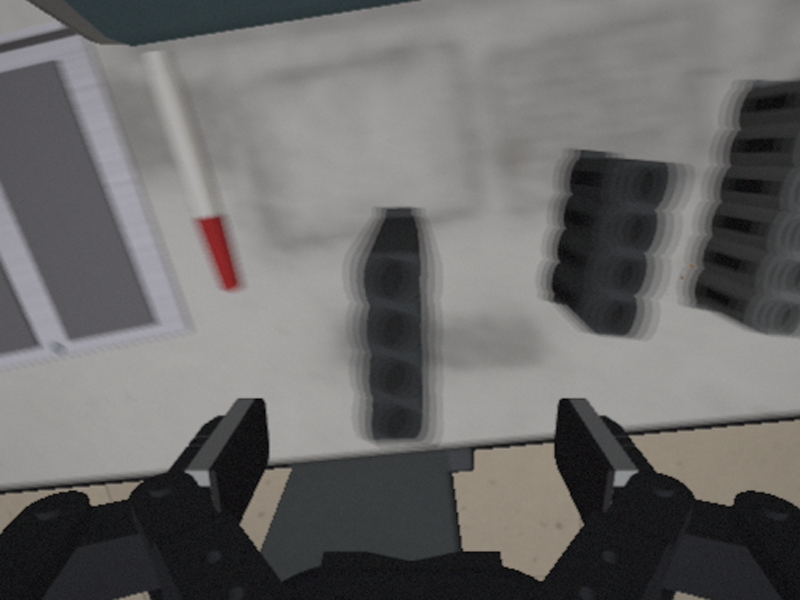

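The picture is blurred because the arm was still settling. I'll hold one row and look again.

Request:
play_rows --turn '[[0, 0, 0], [0, 0, 0]]' --linear '[[0, 0, 0], [0, 0, 0]]' --gripper '[-1, -1]'

```text
t: 2.15
ee_pos: [0.4534, -0.1008, 0.1606]
tcp_rot: [-0.037, 0.706, -0.037, -0.706]
force: [-0.6, 0.4, -0.4]
grip_width: 0.0855
```

```bash
python3 - <<'E'
from h import *
im=snap("w3"); cv2.imwrite("pics/w3b.png",cv2.resize(im[:,:,::-1],None,fx=1.5625,fy=1.5625,interpolation=cv2.INTER_CUBIC))
E
python3 g.py .4535 -.0975 .081 -5.7
```

```text
[ 0.4537 -0.1013  0.1613] 0.08555926704511436 [ 0.2825  0.4024 -0.2935]
turn [-0.0065 -0.0014 -0.0007] lin now [ 0.0803 -0.0038  0.0007] lin after turn [ 0.0803 -0.0037  0.0006]
```

View pics/w3b.png

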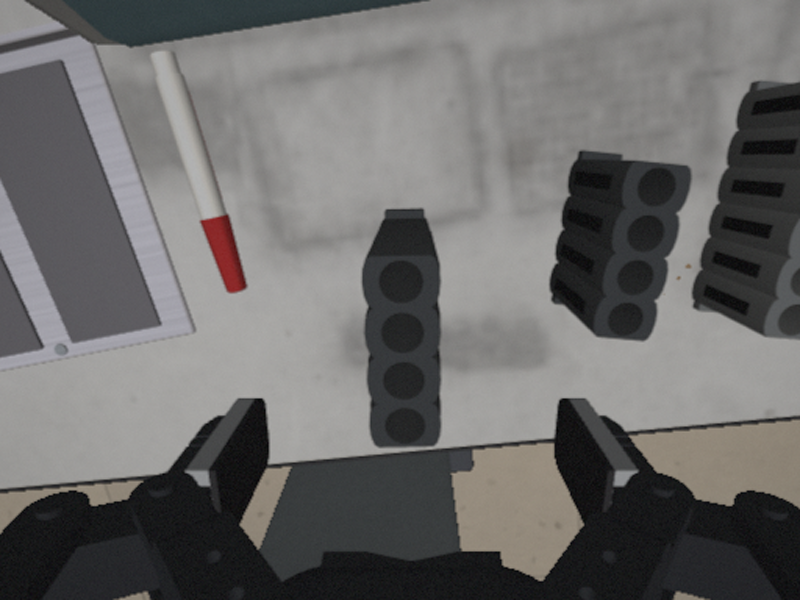

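Run:
```python
from h import *
np.set_printoptions(precision=4,suppress=True)
c=ld("w3");s=1.5625
P=back(c,np.array([(363,256),(440,256),(441,445),(371,445)])/s,.122)[:,:2];print(P,P.mean(0))
P=back(c,np.array([(385,210),(424,210)])/s,0)[:,:2];print(P,P.mean(0))
print(back(c,np.array([(578,153),(622,156)])/s,0)[:,:2])
P=back(c,np.array([(623,160),(689,165),(653,338),(600,336)])/s,.08)[:,:2];print(P,P.mean(0))
```

```text
[[ 0.4955 -0.0871]
 [ 0.4926 -0.1156]
 [ 0.412  -0.1091]
 [ 0.4151 -0.0797]] [ 0.4538 -0.0979]
[[ 0.4995 -0.0896]
 [ 0.4971 -0.1131]] [ 0.4983 -0.1014]
[[ 0.5205 -0.2062]
 [ 0.5161 -0.2319]]
[[ 0.5179 -0.1999]
 [ 0.5128 -0.2285]
 [ 0.4333 -0.2163]
 [ 0.437  -0.1907]] [ 0.4752 -0.2088]
```

Request:
play_rows --turn '[[-0.005, 0, 0], [0, 0, 0], [0, 0, 0], [0, 0, 0], [0, 0, 0]]' --linear '[[0.02, -0.0038, 0.0017], [0.03, 0, 0], [0.03, 0, 0], [0, 0, 0], [0, 0, 0]]' --gripper '[-1, -1, -1, 1, 1]'

```text
t: 2.7
ee_pos: [0.4524, -0.097, 0.0814]
tcp_rot: [-0.036, 0.706, -0.036, -0.706]
force: [-0.1, -1.0, 0.4]
grip_width: 0.0589
```

Request:
play_rows --turn '[[0, 0, 0], [0, 0, 0], [0, 0, 0], [0, 0, 0]]' --linear '[[0, 0, 0], [0, 0, 0], [0, 0, 0], [0, 0, 0]]' --gripper '[1, 1, 1, 1]'

```text
t: 3.1
ee_pos: [0.4539, -0.0967, 0.083]
tcp_rot: [-0.034, 0.708, -0.036, -0.705]
force: [-0.2, -1.2, 6.8]
grip_width: 0.0295
```

```bash
python3 g.py .4947 .3341 .18 5
```

```text
[ 0.4539 -0.0967  0.083 ] 0.02952032734289852 [-0.1548 -1.1704  6.8329]
turn [-0.1864 -0.0044 -0.0021] lin now [-0.0978 -0.4326  0.0016] lin after turn [-0.097  -0.4256 -0.0782]
```

Request:
play_rows --turn '[[0, 0, 0], [0, 0, 0], [0, 0, 0], [-0.093, 0, 0], [-0.093, 0, 0]]' --linear '[[-0.025, 0, 0], [-0.04, 0, 0], [-0.032, 0, 0], [0, 0, 0], [0, 0, 0]]' --gripper '[1, 1, 1, 1, 1]'

```text
t: 3.6
ee_pos: [0.4529, -0.0959, 0.1795]
tcp_rot: [0.032, 0.708, 0.032, -0.705]
force: [0.5, -0.3, -1.4]
grip_width: 0.0294
```

Request:
play_rows --turn '[[0, 0, 0], [0, 0, 0], [0, 0, 0], [0, 0, 0], [0, 0, 0]]' --linear '[[0, -0.03, -0.0055], [0, -0.042, -0.0077], [0, -0.042, -0.0077], [0, -0.042, -0.0077], [0, -0.042, -0.0077]]' --gripper '[1, 1, 1, 1, 1]'

```text
t: 4.1
ee_pos: [0.4708, 0.1065, 0.1777]
tcp_rot: [0.031, 0.707, 0.031, -0.706]
force: [-0.1, -1.1, -1.2]
grip_width: 0.029
```

Request:
play_rows --turn '[[0, 0, 0], [0, 0, 0], [0, 0, 0], [0, 0, 0], [0, 0, 0]]' --linear '[[0, -0.042, -0.0077], [0, -0.042, -0.0077], [0, -0.042, -0.0077], [0, 0, 0], [0, 0, 0]]' --gripper '[1, 1, 1, 1, 1]'

```text
t: 4.6
ee_pos: [0.4827, 0.233, 0.1773]
tcp_rot: [-0.032, -0.706, -0.031, 0.707]
force: [-0.3, -0.0, -0.1]
grip_width: 0.0295
```

```bash
python3 - <<'E'
from h import *
im=snap("w4"); cv2.imwrite("pics/w4b.png",cv2.resize(im[:,:,::-1],None,fx=1.5625,fy=1.5625,interpolation=cv2.INTER_CUBIC))
E
python3 g.py .4947 .3341 .18 5
```

```text
[0.4828 0.2321 0.1773] 0.030033294260499797 [ 0.649   0.3565 -1.6277]
turn [ 0.0003  0.0004 -0.0003] lin now [-0.0027 -0.1005 -0.0207] lin after turn [-0.0027 -0.1005 -0.0207]
```

View pics/w4b.png

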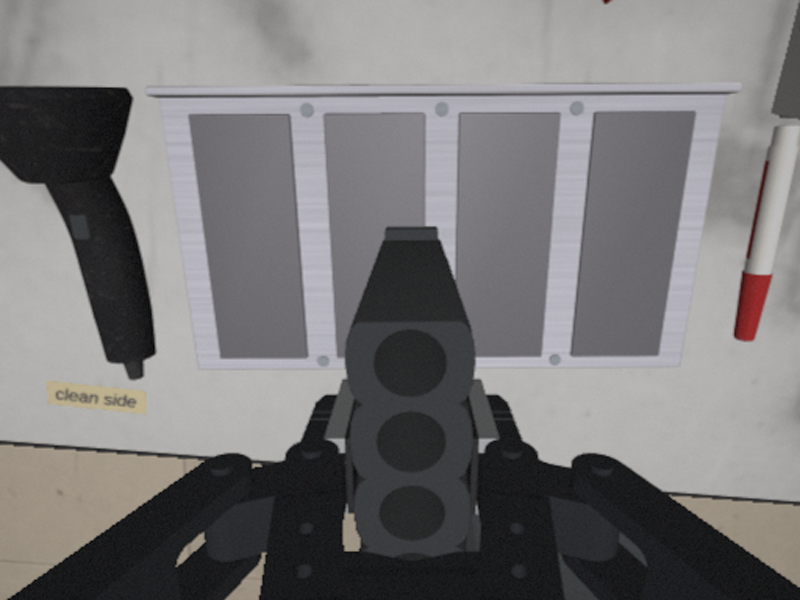

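The dock shows clearly: strip corners are at rows 112 and 357. I'll measure all the lanes here.

Run:
```python
from h import *
np.set_printoptions(precision=4,suppress=True)
c=ld("w4");s=1.5625
L={1:[(190,115),(290,115),(307,357),(220,358)],4:[(594,112),(695,111),(658,355),(571,356)],2:[(324,114),(424,113),(435,357),(348,357)],3:[(458,113),(560,113),(544,356),(456,357)]}
for k in sorted(L):
    P=back(c,np.array(L[k])/s,.008)[:,:2]; d=P[0]+P[1]-P[2]-P[3]
    print(k,P.mean(0),np.linalg.norm(d)/2,np.linalg.norm(P[0]-P[1]),np.degrees(np.arctan2(d[1],d[0])))
zb=.1773-.081
P=back(c,np.array([(386,228),(437,228)])/s,zb)[:,:2];print("foot end",P,P.mean(0))
```

```text
1 [0.4952 0.3357] 0.15474405973843022 0.05904575798201242 5.164037424628205
2 [0.5033 0.2527] 0.1554164880658888 0.05900015184074297 8.291336955057133
3 [0.5105 0.1762] 0.15510694264323807 0.06013725173264678 6.287654320086908
4 [0.5184 0.0976] 0.15515535395608804 0.05941149357775081 5.705715444150906
foot end [[0.5265 0.2485]
 [0.5285 0.2255]] [0.5275 0.237 ]
```

Request:
play_rows --turn '[[-0.008, 0, 0], [0, 0, 0], [0, 0, 0], [0, 0, 0], [0, 0, 0]]' --linear '[[0, -0.034, -0.0075], [0, -0.034, -0.0075], [0, -0.0335, -0.0075], [0.02, 0, 0], [0.03, 0, 0]]' --gripper '[1, 1, 1, 1, 1]'

```text
t: 5.15
ee_pos: [0.4983, 0.3357, 0.1297]
tcp_rot: [0.033, 0.708, 0.034, -0.704]
force: [0.6, 0.1, -1.1]
grip_width: 0.0296
```

Request:
play_rows --turn '[[0, 0, 0], [0, 0, 0], [0, 0, 0]]' --linear '[[0.025, 0, 0], [0.008, 0, 0], [0, 0, 0]]' --gripper '[1, 1, 1]'

```text
t: 5.45
ee_pos: [0.4961, 0.334, 0.0939]
tcp_rot: [-0.033, -0.706, -0.033, 0.707]
force: [-0.2, -0.2, -1.1]
grip_width: 0.0293
```

```bash
python3 g.py .496 .335 .090 5.5
```

```text
[0.4961 0.334  0.0939] 0.0292762764323719 [-0.1754 -0.1958 -1.1223]
turn [-0.0028  0.0015 -0.0006] lin now [ 0.0039 -0.001  -0.    ] lin after turn [ 0.0039 -0.001  -0.    ]
```

Request:
play_rows --turn '[[0, 0, 0], [0, 0, 0], [0, 0, 0]]' --linear '[[0.002, -0.001, 0], [0.0015, 0, 0], [0, 0, 0]]' --gripper '[1, 1, 1]'

```text
t: 5.75
ee_pos: [0.4966, 0.3363, 0.0917]
tcp_rot: [0.033, 0.707, 0.034, -0.706]
force: [-0.8, 0.3, -1.2]
grip_width: 0.0294
```

Request:
play_rows --turn '[[0, 0, 0], [0, 0, 0], [0, 0, 0]]' --linear '[[0.0015, 0, 0], [0.001, 0, 0], [0, 0, 0]]' --gripper '[1, 1, 1]'

```text
t: 6.05
ee_pos: [0.4968, 0.3366, 0.0911]
tcp_rot: [0.033, 0.707, 0.034, -0.706]
force: [-4.6, -3.1, 8.6]
grip_width: 0.0295
```

Contact at 8.6 N. I'll release with a partial opening and rise.

Request:
play_rows --turn '[[0, 0, 0], [0, 0, 0], [0, 0, 0], [0, 0, 0], [0, 0, 0]]' --linear '[[0, 0, 0], [0, 0, 0], [0, 0, 0], [-0.02, 0, 0], [-0.04, 0, 0]]' --gripper '[-0.2, -0.2, -0.2, -0.2, -0.2]'

```text
t: 6.55
ee_pos: [0.4934, 0.3348, 0.1444]
tcp_rot: [-0.035, -0.703, -0.032, 0.709]
force: [0.1, -0.2, 0.4]
grip_width: 0.0511
```

Request:
play_rows --turn '[[0, 0, 0], [0, 0, 0], [0, 0, 0]]' --linear '[[-0.04, 0, 0], [0, 0, 0], [0, 0, 0]]' --gripper '[-0.2, -1, -1]'

```text
t: 6.85
ee_pos: [0.4968, 0.3367, 0.1899]
tcp_rot: [0.033, 0.707, 0.034, -0.705]
force: [-0.5, 0.4, -0.9]
grip_width: 0.0783
```

```bash
python3 - <<'E'
from h import *
im=snap("w5"); cv2.imwrite("pics/w5b.png",cv2.resize(im[:,:,::-1],None,fx=1.5625,fy=1.5625,interpolation=cv2.INTER_CUBIC))
E
python3 g.py .4735 -.2105 .18 -10
```

```text
[0.4959 0.3362 0.1879] 0.08419269329934043 [ 0.1473  0.0073 -0.8652]
turn [ 0.2693  0.0004 -0.0001] lin now [0.008  0.5421 0.074 ] lin after turn [ 0.0079  0.5422 -0.0729]
```

View pics/w5b.png

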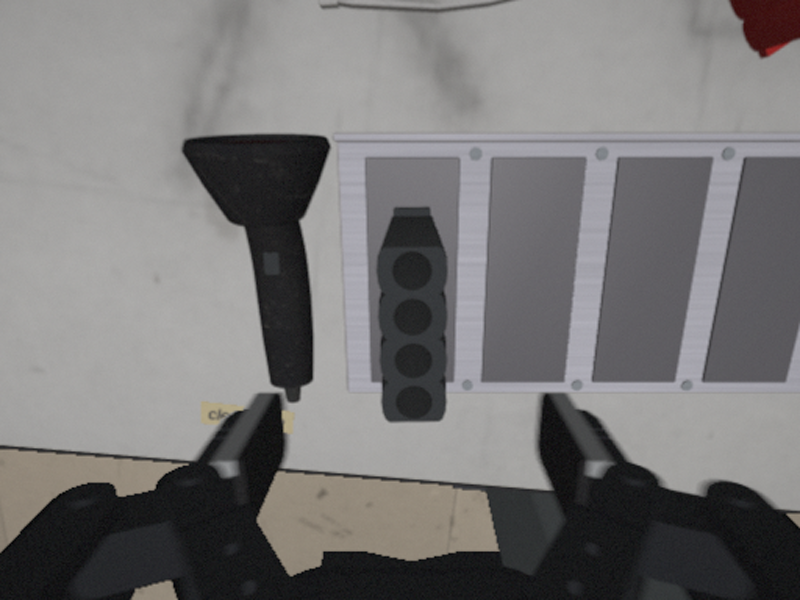

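Rack 122 stands upright, centred in strip 1: foot end at (411,210), strip edges at cols 367 and 460. Next is rack 80. I'll compute the lanes again from this image and move.

Run:
```python
from h import *
np.set_printoptions(precision=4,suppress=True)
c=ld("w5");s=1.5625
L={1:[(366,158),(460,157),(455,381),(371,382)],2:[(491,157),(585,157),(566,381),(482,382)],3:[(618,157),(712,157),(676,381),(592,381)]}
for k in sorted(L):
    P=back(c,np.array(L[k])/s,.008)[:,:2]; d=P[0]+P[1]-P[2]-P[3]
    print(k,P.mean(0),np.linalg.norm(d)/2,np.degrees(np.arctan2(d[1],d[0])))
P=back(c,np.array([(411,210)])/s,.010)[0,:2];print("foot end",P,"ctr",P-.046*np.array([np.cos(np.radians(5.5)),np.sin(np.radians(5.5))]))
```

```text
1 [0.4951 0.3357] 0.1546727946809485 5.5548661787106735
2 [0.5029 0.2567] 0.15491076279711813 6.110768502469006
3 [0.5108 0.1775] 0.15443892330091955 5.922489946576721
foot end [0.5398 0.3413] ctr [0.494  0.3369]
```

Request:
play_rows --turn '[[0.09, 0, 0], [0.09, 0, 0], [0.089, 0, 0], [0, 0, 0], [0, 0, 0]]' --linear '[[0, 0, 0], [0, 0, 0], [0, 0, 0], [0.0006, 0.0452, -0.0061], [0.0006, 0.0452, -0.0061]]' --gripper '[-1, -1, -1, -1, -1]'

```text
t: 7.4
ee_pos: [0.4909, 0.2444, 0.1844]
tcp_rot: [0.06, -0.703, 0.061, 0.706]
force: [1.2, -0.6, 0.6]
grip_width: 0.0856
```

Request:
play_rows --turn '[[0, 0, 0], [0, 0, 0], [0, 0, 0], [0, 0, 0], [0, 0, 0]]' --linear '[[0.0006, 0.0452, -0.0061], [0.0006, 0.0452, -0.0061], [0.0006, 0.0452, -0.0061], [0.0006, 0.0452, -0.0061], [0.0006, 0.0452, -0.0061]]' --gripper '[-1, -1, -1, -1, -1]'

```text
t: 7.9
ee_pos: [0.4817, 0.0158, 0.1818]
tcp_rot: [0.062, -0.703, 0.061, 0.706]
force: [0.5, -0.2, -0.8]
grip_width: 0.0852
```

Request:
play_rows --turn '[[0, 0, 0], [0, 0, 0], [0, 0, 0], [0, 0, 0], [0, 0, 0]]' --linear '[[0.0006, 0.0452, -0.0061], [0.0006, 0.0452, -0.0061], [0.0006, 0.0452, -0.0061], [0.0006, 0.0452, -0.0061], [0.0006, 0.0452, -0.0061]]' --gripper '[-1, -1, -1, -1, -1]'

```text
t: 8.4
ee_pos: [0.4727, -0.2117, 0.1787]
tcp_rot: [0.062, -0.703, 0.061, 0.706]
force: [0.8, -0.0, 0.5]
grip_width: 0.0856
```

Request:
play_rows --turn '[[0, 0, 0], [0, 0, 0], [0, 0, 0]]' --linear '[[0.02, 0, 0], [0, 0, 0], [0, 0, 0]]' --gripper '[-1, -1, -1]'

```text
t: 8.7
ee_pos: [0.473, -0.2096, 0.159]
tcp_rot: [0.062, -0.703, 0.061, 0.706]
force: [-0.2, 0.1, 0.3]
grip_width: 0.0853
```

```bash
python3 - <<'E'
from h import *
im=snap("w6"); cv2.imwrite("pics/w6b.png",cv2.resize(im[:,:,::-1],None,fx=1.5625,fy=1.5625,interpolation=cv2.INTER_CUBIC))
E
python3 g.py .4735 -.2105 .039 -10
```

```text
[ 0.4737 -0.2096  0.1601] 0.08542710923240969 [ 0.6199  0.3281 -0.004 ]
turn [0.0012 0.002  0.0013] lin now [ 0.1211  0.0011 -0.0002] lin after turn [0.1211 0.0009 0.    ]
```

View pics/w6b.png

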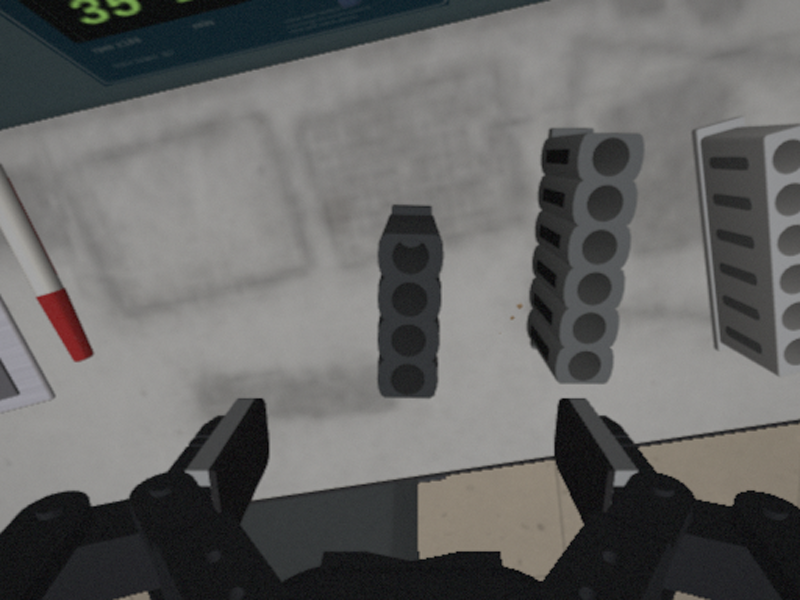

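Run:
```python
from h import *
np.set_printoptions(precision=4,suppress=True)
c=ld("w6");s=1.5625
def m(z,q,fe,h):
    P=back(c,np.array(q)/s,z)[:,:2];d=P[0]+P[1]-P[2]-P[3];a=np.arctan2(d[1],d[0])
    F=back(c,np.array([fe])/s,.005)[0,:2]
    print(P.mean(0),np.degrees(a),"footctr",F-h*np.array([np.cos(a),np.sin(a)]))
m(.08,[(381,236),(441,236),(437,396),(379,396)],(411,206),.046)
m(.068,[(590,134),(643,136),(610,383),(557,380)],(570,128),.0665)
print("centrifuge foot",back(c,np.array([(200,82),(400,32)])/s,0)[:,:2])
```

```text
[ 0.4745 -0.2087] -10.998359249816046 footctr [ 0.4743 -0.2083]
[ 0.4811 -0.3027] -10.826686972313757 footctr [ 0.4813 -0.3005]
centrifuge foot [[ 0.6066 -0.1123]
 [ 0.6117 -0.2272]]
```

Request:
play_rows --turn '[[0.006, 0, 0], [0, 0, 0], [0, 0, 0], [0, 0, 0], [0, 0, 0]]' --linear '[[0.03, 0.001, 0], [0.04, 0, 0], [0.035, 0, 0], [0.015, 0, 0], [0, 0, 0]]' --gripper '[-1, -1, -1, -1, 1]'

```text
t: 9.25
ee_pos: [0.4728, -0.2098, 0.0392]
tcp_rot: [0.064, -0.703, 0.062, 0.706]
force: [-0.8, -0.4, -0.1]
grip_width: 0.0734
```

Request:
play_rows --turn '[[0, 0, 0], [0, 0, 0], [0, 0, 0], [0, 0, 0], [0, 0, 0]]' --linear '[[0, 0, 0], [0, 0, 0], [0, 0, 0], [0, 0, 0], [0, 0, 0]]' --gripper '[1, 1, 1, 1, 1]'

```text
t: 9.75
ee_pos: [0.4757, -0.2124, 0.0434]
tcp_rot: [-0.063, 0.706, -0.064, -0.703]
force: [1.6, -1.2, 6.8]
grip_width: 0.0293
```

```bash
python3 g.py .503 .256 .13 5.5
```

```text
[ 0.4757 -0.2124  0.0434] 0.029308450448464637 [ 1.5763 -1.2191  6.7505]
turn [-0.2764 -0.004  -0.0015] lin now [-0.0873 -0.4656  0.0569] lin after turn [-0.0866 -0.4637 -0.072 ]
```

Request:
play_rows --turn '[[0, 0, 0], [0, 0, 0], [-0.092, 0, 0], [-0.092, 0, 0], [-0.092, 0, 0]]' --linear '[[-0.025, 0, 0], [-0.04, 0, 0], [-0.022, 0, 0], [0, 0, 0], [0, 0, 0]]' --gripper '[1, 1, 1, 1, 1]'

```text
t: 10.25
ee_pos: [0.4744, -0.2119, 0.1295]
tcp_rot: [0.036, 0.707, 0.035, -0.706]
force: [-0.2, -0.7, -1.8]
grip_width: 0.0292
```

Request:
play_rows --turn '[[0, 0, 0], [0, 0, 0], [0, 0, 0], [0, 0, 0], [0, 0, 0]]' --linear '[[0, -0.03, -0.0047], [0, -0.043, -0.0067], [0, -0.043, -0.0067], [0, -0.043, -0.0067], [0, -0.043, -0.0067]]' --gripper '[1, 1, 1, 1, 1]'

```text
t: 10.75
ee_pos: [0.4855, -0.006, 0.1281]
tcp_rot: [-0.034, -0.706, -0.034, 0.706]
force: [0.6, 0.1, -0.9]
grip_width: 0.0294
```

Request:
play_rows --turn '[[0, 0, 0], [0, 0, 0], [0, 0, 0], [0, 0, 0], [0, 0, 0]]' --linear '[[0, -0.043, -0.0067], [0, -0.043, -0.0067], [0, -0.043, -0.0067], [0, -0.043, -0.0067], [0, -0.043, -0.0067]]' --gripper '[1, 1, 1, 1, 1]'

```text
t: 11.25
ee_pos: [0.4983, 0.2114, 0.1281]
tcp_rot: [-0.034, -0.706, -0.034, 0.706]
force: [0.4, -0.4, -1.2]
grip_width: 0.0293
```

Request:
play_rows --turn '[[0, 0, 0], [0, 0, 0], [0, 0, 0]]' --linear '[[0, -0.043, -0.0067], [0, 0, 0], [0, 0, 0]]' --gripper '[1, 1, 1]'

```text
t: 11.55
ee_pos: [0.5009, 0.2537, 0.1278]
tcp_rot: [-0.035, -0.706, -0.034, 0.707]
force: [0.4, 0.6, -1.5]
grip_width: 0.0292
```

```bash
python3 - <<'E'
from h import *
im=snap("w7"); cv2.imwrite("pics/w7b.png",cv2.resize(im[:,:,::-1],None,fx=1.5625,fy=1.5625,interpolation=cv2.INTER_CUBIC))
E
python3 g.py .5027 .256 .049 5.5
```

```text
[0.501  0.2529 0.1278] 0.02925568685618412 [ 0.4729  0.1072 -1.7806]
turn [ 0.0003  0.0009 -0.0006] lin now [ 0.0788 -0.003  -0.0021] lin after turn [ 0.0788 -0.0029 -0.002 ]
```

View pics/w7b.png

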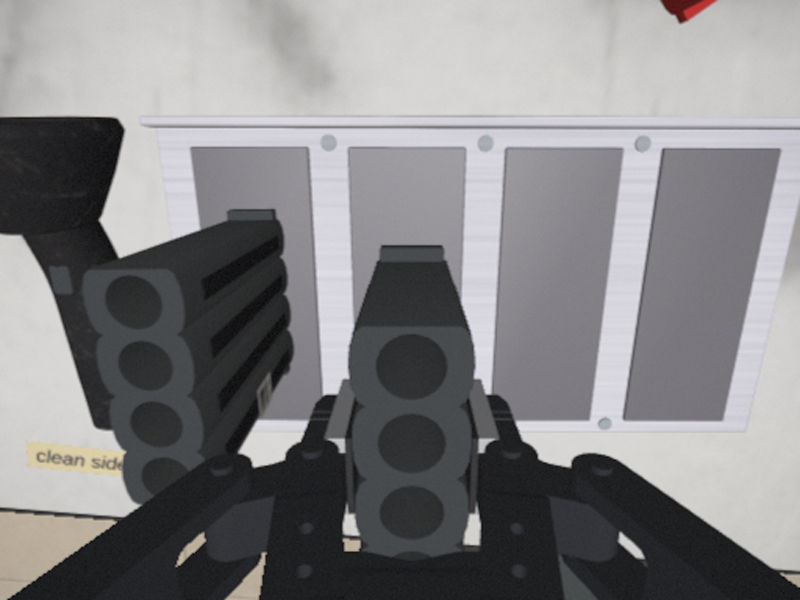

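Request:
play_rows --turn '[[0, 0, 0], [0, 0, 0], [0, 0, 0], [0, 0, 0], [0, 0, 0]]' --linear '[[0.02, -0.003, -0.002], [0.03, 0, 0], [0.018, 0, 0], [0.005, 0, 0], [0, 0, 0]]' --gripper '[1, 1, 1, 1, 1]'

```text
t: 12.1
ee_pos: [0.5026, 0.2551, 0.0545]
tcp_rot: [-0.033, -0.706, -0.033, 0.707]
force: [0.5, 0.4, -0.7]
grip_width: 0.0293
```

Request:
play_rows --turn '[[0, 0, 0], [0, 0, 0], [0, 0, 0]]' --linear '[[0.002, 0, 0], [0.0015, 0, 0], [0, 0, 0]]' --gripper '[1, 1, 1]'

```text
t: 12.4
ee_pos: [0.5037, 0.2565, 0.0527]
tcp_rot: [0.034, 0.707, 0.034, -0.706]
force: [0.4, -0.0, -0.6]
grip_width: 0.0294
```

Request:
play_rows --turn '[[0, 0, 0], [0, 0, 0], [0, 0, 0]]' --linear '[[0.0015, 0, 0], [0.001, 0, 0], [0, 0, 0]]' --gripper '[1, 1, 1]'

```text
t: 12.7
ee_pos: [0.504, 0.2567, 0.0513]
tcp_rot: [0.034, 0.707, 0.034, -0.706]
force: [-2.6, -1.4, 5.9]
grip_width: 0.0294
```

Contact. I'll release and rise.

Request:
play_rows --turn '[[0, 0, 0], [0, 0, 0], [0, 0, 0], [0, 0, 0], [0, 0, 0]]' --linear '[[0, 0, 0], [0, 0, 0], [0, 0, 0], [-0.02, 0, 0], [-0.04, 0, 0]]' --gripper '[-0.2, -0.2, -0.2, -0.2, -0.2]'

```text
t: 13.2
ee_pos: [0.5, 0.2553, 0.1056]
tcp_rot: [-0.035, -0.703, -0.033, 0.709]
force: [0.5, 0.1, -0.3]
grip_width: 0.051
```

Request:
play_rows --turn '[[0, 0, 0], [0, 0, 0], [0, 0, 0], [0, 0, 0]]' --linear '[[-0.04, 0, 0], [-0.03, 0, 0], [0, 0, 0], [0, 0, 0]]' --gripper '[-0.2, -0.2, -1, -1]'

```text
t: 13.6
ee_pos: [0.5034, 0.2565, 0.1799]
tcp_rot: [0.034, 0.707, 0.034, -0.706]
force: [-0.7, 0.3, -0.4]
grip_width: 0.0781
```

```bash
python3 - <<'E'
from h import *
im=snap("w8"); cv2.imwrite("pics/w8b.png",cv2.resize(im[:,:,::-1],None,fx=1.5625,fy=1.5625,interpolation=cv2.INTER_CUBIC))
E
python3 g.py .4812 -.3015 .16 -10.8
```

```text
[0.5025 0.2562 0.1782] 0.08426056744549035 [0.2992 0.2338 0.7393]
turn [ 0.2844  0.0012 -0.0004] lin now [0.0184 0.5531 0.0746] lin after turn [ 0.0182  0.5518 -0.0835]
```

View pics/w8b.png

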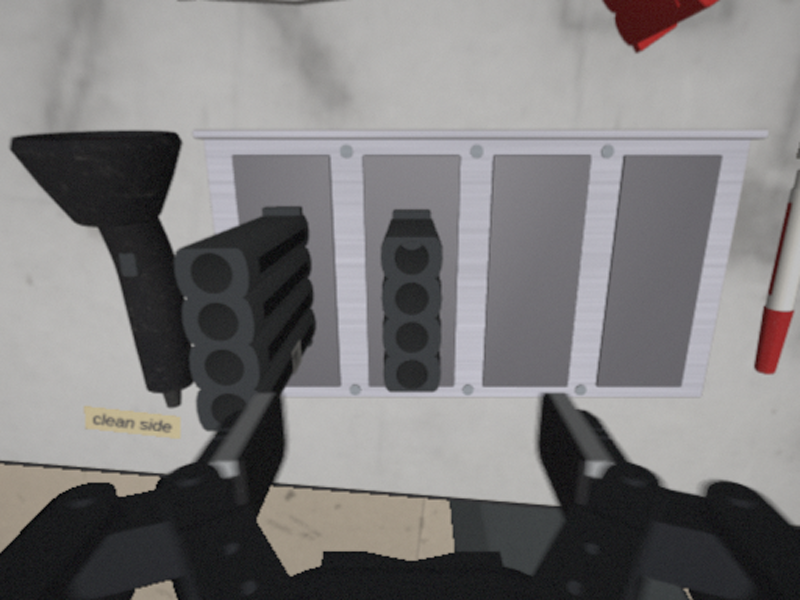

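Rack 80 is upright and centred in strip 2: foot end at (411,212), strip cols 363–460. Next is rack 68.

Request:
play_rows --turn '[[0.095, 0, 0], [0.095, 0, 0], [0.094, 0, 0], [0, 0, 0], [0, 0, 0]]' --linear '[[0, 0, 0], [0, 0, 0], [0, 0, 0], [0.0015, 0.046, -0.007], [0.0015, 0.046, -0.007]]' --gripper '[-1, -1, -1, -1, -1]'

```text
t: 14.15
ee_pos: [0.4981, 0.1629, 0.1735]
tcp_rot: [0.065, -0.703, 0.066, 0.705]
force: [1.1, 0.2, 0.5]
grip_width: 0.0855
```

Request:
play_rows --turn '[[0, 0, 0], [0, 0, 0], [0, 0, 0], [0, 0, 0], [0, 0, 0]]' --linear '[[0.0015, 0.046, -0.007], [0.0015, 0.046, -0.007], [0.0015, 0.046, -0.007], [0.0015, 0.046, -0.007], [0.0015, 0.046, -0.007]]' --gripper '[-1, -1, -1, -1, -1]'

```text
t: 14.65
ee_pos: [0.4893, -0.0705, 0.1662]
tcp_rot: [0.067, -0.703, 0.066, 0.705]
force: [0.2, 0.6, 0.4]
grip_width: 0.0855
```

Request:
play_rows --turn '[[0, 0, 0], [0, 0, 0], [0, 0, 0], [0, 0, 0], [0, 0, 0]]' --linear '[[0.0015, 0.046, -0.007], [0.0015, 0.046, -0.007], [0.0015, 0.046, -0.007], [0.0015, 0.046, -0.007], [0.0015, 0.046, -0.007]]' --gripper '[-1, -1, -1, -1, -1]'

```text
t: 15.15
ee_pos: [0.4808, -0.3026, 0.1584]
tcp_rot: [0.068, -0.703, 0.066, 0.705]
force: [0.5, 0.6, 0.7]
grip_width: 0.0855
```

Request:
play_rows --turn '[[0, 0, 0], [0, 0, 0], [0, 0, 0]]' --linear '[[0, 0, 0], [0, 0, 0], [0, 0, 0]]' --gripper '[-1, -1, -1]'

```text
t: 15.45
ee_pos: [0.4817, -0.3003, 0.1595]
tcp_rot: [0.067, -0.703, 0.065, 0.705]
force: [0.0, 0.8, -0.2]
grip_width: 0.0856
```

```bash
python3 - <<'E'
from h import *
im=snap("w9"); cv2.imwrite("pics/w9b.png",cv2.resize(im[:,:,::-1],None,fx=1.5625,fy=1.5625,interpolation=cv2.INTER_CUBIC))
E
python3 g.py .4812 -.3015 .027 -10.8
```

```text
[ 0.482  -0.3001  0.16  ] 0.0853253349418168 [ 0.0627 -0.2308 -1.2568]
turn [0.0015 0.0017 0.0015] lin now [0.1329 0.0017 0.0003] lin after turn [0.133  0.0015 0.0005]
```

View pics/w9b.png

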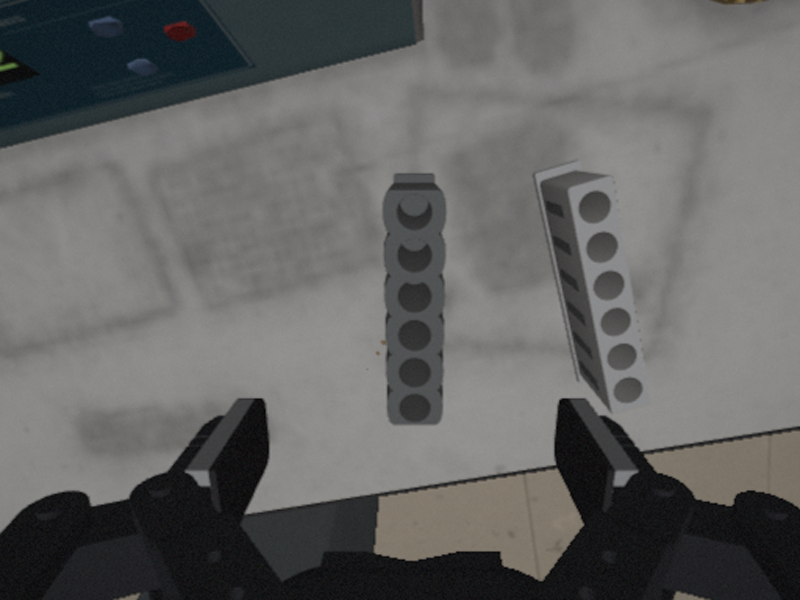

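Run:
```python
from h import *
np.set_printoptions(precision=4,suppress=True)
c=ld("w9");s=1.5625
def m(z,q,fe,h):
    P=back(c,np.array(q)/s,z)[:,:2];d=P[0]+P[1]-P[2]-P[3];a=np.arctan2(d[1],d[0])
    F=back(c,np.array([fe])/s,.005)[0,:2]
    print(P.mean(0),np.degrees(a),"footctr",F-h*np.array([np.cos(a),np.sin(a)]))
m(.068,[(385,185),(445,185),(442,424),(387,424)],(414,175),.0665)
m(.058,[(570,184),(614,176),(649,400),(613,411)],(557,168),.070)
```

```text
[ 0.4821 -0.3018] -10.681598597043992 footctr [ 0.48   -0.3012]
[ 0.4669 -0.403 ] 5.411179979746041 footctr [ 0.4642 -0.4022]
```

Request:
play_rows --turn '[[0, 0, 0], [0, 0, 0], [0, 0, 0], [0, 0, 0], [0, 0, 0]]' --linear '[[0.03, 0.0015, 0.0005], [0.04, 0, 0], [0.04, 0, 0], [0.022, 0, 0], [0, 0, 0]]' --gripper '[-1, -1, -1, -1, 1]'

```text
t: 16.0
ee_pos: [0.479, -0.2992, 0.0247]
tcp_rot: [0.068, -0.702, 0.064, 0.707]
force: [-0.8, 0.1, 0.2]
grip_width: 0.0732
```

Request:
play_rows --turn '[[0, 0, 0], [0, 0, 0], [0, 0, 0], [0, 0, 0], [0, 0, 0]]' --linear '[[0, 0, 0], [0, 0, 0], [0, 0, 0], [0, 0, 0], [0, 0, 0]]' --gripper '[1, 1, 1, 1, 1]'

```text
t: 16.5
ee_pos: [0.483, -0.3037, 0.0314]
tcp_rot: [-0.066, 0.705, -0.067, -0.703]
force: [0.3, 1.5, 6.6]
grip_width: 0.0292
```

```bash
python3 g.py .5106 .1765 .12 5.5
```

```text
[ 0.483  -0.3037  0.0314] 0.029208937813645117 [0.2731 1.5205 6.6354]
turn [-0.2841 -0.0032 -0.0014] lin now [-0.0892 -0.4768  0.0624] lin after turn [-0.0886 -0.4754 -0.0735]
```

Request:
play_rows --turn '[[0, 0, 0], [0, 0, 0], [-0.095, 0, 0], [-0.095, 0, 0], [-0.094, 0, 0]]' --linear '[[-0.025, 0, 0], [-0.04, 0, 0], [-0.024, 0, 0], [0, 0, 0], [0, 0, 0]]' --gripper '[1, 1, 1, 1, 1]'

```text
t: 17.0
ee_pos: [0.4822, -0.3036, 0.12]
tcp_rot: [0.036, 0.707, 0.034, -0.705]
force: [0.2, 0.8, -0.8]
grip_width: 0.0294
```

Request:
play_rows --turn '[[0, 0, 0], [0, 0, 0], [0, 0, 0], [0, 0, 0], [0, 0, 0]]' --linear '[[0, -0.03, -0.0047], [0, -0.0445, -0.0069], [0, -0.0445, -0.0069], [0, -0.0445, -0.0069], [0, -0.0445, -0.0069]]' --gripper '[1, 1, 1, 1, 1]'

```text
t: 17.5
ee_pos: [0.4936, -0.0913, 0.1184]
tcp_rot: [0.034, 0.707, 0.034, -0.706]
force: [0.0, -0.9, -0.0]
grip_width: 0.0295
```

Request:
play_rows --turn '[[0, 0, 0], [0, 0, 0], [0, 0, 0], [0, 0, 0], [0, 0, 0]]' --linear '[[0, -0.0445, -0.0069], [0, -0.0445, -0.0069], [0, -0.0445, -0.0069], [0, -0.0445, -0.0069], [0, -0.0445, -0.0069]]' --gripper '[1, 1, 1, 1, 1]'

```text
t: 18.0
ee_pos: [0.5067, 0.1337, 0.1186]
tcp_rot: [0.034, 0.707, 0.034, -0.706]
force: [0.7, -0.1, 0.1]
grip_width: 0.0294
```

Request:
play_rows --turn '[[0, 0, 0], [0, 0, 0], [0, 0, 0]]' --linear '[[0, -0.042, -0.0069], [0, 0, 0], [0, 0, 0]]' --gripper '[1, 1, 1]'

```text
t: 18.3
ee_pos: [0.5095, 0.1751, 0.1183]
tcp_rot: [0.035, 0.706, 0.034, -0.706]
force: [-0.2, -0.3, -1.4]
grip_width: 0.0294
```

```bash
python3 - <<'E'
from h import *
im=snap("w10"); cv2.imwrite("pics/w10b.png",cv2.resize(im[:,:,::-1],None,fx=1.5625,fy=1.5625,interpolation=cv2.INTER_CUBIC))
E
python3 g.py .5115 .1765 .0394 5.5
```

```text
[0.5096 0.1742 0.1182] 0.029450573208028893 [ 0.4255 -0.308  -0.2715]
turn [ 0.0003  0.0001 -0.0004] lin now [ 0.0788 -0.0021 -0.0021] lin after turn [ 0.0788 -0.0021 -0.0021]
```

View pics/w10b.png

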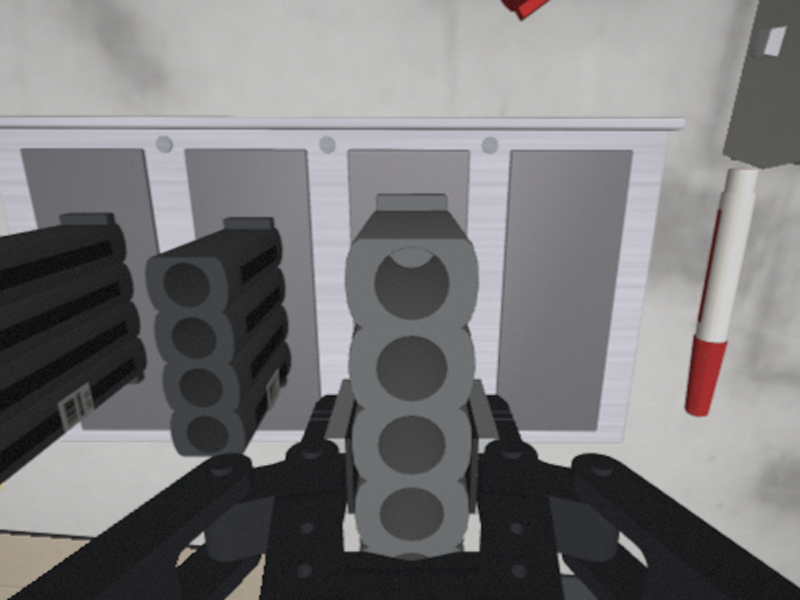

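Run:
```python
from h import *
np.set_printoptions(precision=4,suppress=True)
c=ld("w10");s=1.5625
L={"4":[(511,151),(632,151),(597,430),(497,430)],"3far":[(348,151),(470,151)]}
for k in L:
    P=back(c,np.array(L[k])/s,.008)[:,:2]; print(k,P.mean(0))
zb=.1182-.0314
P=back(c,np.array([(377,195),(446,195)])/s,zb)[:,:2].mean(0);print("foot end",P,"ctr",P-.0665*np.array([.9954,.0958]))
```

```text
4 [0.5183 0.097 ]
3far [0.5874 0.184 ]
foot end [0.5725 0.1813] ctr [0.5063 0.175 ]
```

Request:
play_rows --turn '[[0, 0, 0], [0, 0, 0], [0, 0, 0], [0, 0, 0], [0, 0, 0]]' --linear '[[0.02, -0.0021, -0.0021], [0.03, 0, 0], [0.02, 0, 0], [0.005, 0, 0], [0, 0, 0]]' --gripper '[1, 1, 1, 1, 1]'

```text
t: 18.85
ee_pos: [0.5111, 0.1755, 0.0425]
tcp_rot: [-0.033, -0.706, -0.033, 0.707]
force: [0.0, 0.0, -2.1]
grip_width: 0.0293
```

Request:
play_rows --turn '[[0, 0, 0], [0, 0, 0], [0, 0, 0]]' --linear '[[0.0015, 0, 0], [0.0015, 0, 0], [0, 0, 0]]' --gripper '[1, 1, 1]'

```text
t: 19.15
ee_pos: [0.5124, 0.1768, 0.0413]
tcp_rot: [0.034, 0.707, 0.034, -0.706]
force: [0.1, -0.4, -1.1]
grip_width: 0.0291
```

Request:
play_rows --turn '[[0, 0, 0], [0, 0, 0], [0, 0, 0]]' --linear '[[0.0012, 0, -0.001], [0.0012, 0, 0], [0, 0, 0]]' --gripper '[1, 1, 1]'

```text
t: 19.45
ee_pos: [0.5133, 0.177, 0.0395]
tcp_rot: [0.034, 0.707, 0.034, -0.706]
force: [-3.1, -0.8, 5.7]
grip_width: 0.0295
```

Request:
play_rows --turn '[[0, 0, 0], [0, 0, 0], [0, 0, 0], [0, 0, 0], [0, 0, 0]]' --linear '[[0, 0, 0], [0, 0, 0], [0, 0, 0], [-0.02, 0, 0], [-0.04, 0, 0]]' --gripper '[-0.2, -0.2, -0.2, -0.2, -0.2]'

```text
t: 19.95
ee_pos: [0.5094, 0.1761, 0.0943]
tcp_rot: [-0.034, -0.703, -0.033, 0.709]
force: [-0.6, 0.0, -0.0]
grip_width: 0.0516
```

Request:
play_rows --turn '[[0, 0, 0], [0, 0, 0], [0, 0, 0], [0, 0, 0]]' --linear '[[-0.04, 0, 0], [-0.03, 0, 0], [0, 0, 0], [0, 0, 0]]' --gripper '[-0.2, -0.2, -1, -1]'

```text
t: 20.35
ee_pos: [0.513, 0.1769, 0.1685]
tcp_rot: [0.034, 0.707, 0.034, -0.706]
force: [0.7, -1.1, -1.0]
grip_width: 0.078
```

```bash
python3 - <<'E'
from h import *
im=snap("w11"); cv2.imwrite("pics/w11b.png",cv2.resize(im[:,:,::-1],None,fx=1.5625,fy=1.5625,interpolation=cv2.INTER_CUBIC))
E
python3 g.py .465 -.4025 .14 5.5
```

```text
[0.5121 0.1767 0.1669] 0.08426922057950192 [-0.8799 -0.3625 -0.007 ]
turn [-0.0002  0.0012  0.    ] lin now [0.027  0.572  0.1023] lin after turn [0.0269 0.572  0.1024]
```

View pics/w11b.png

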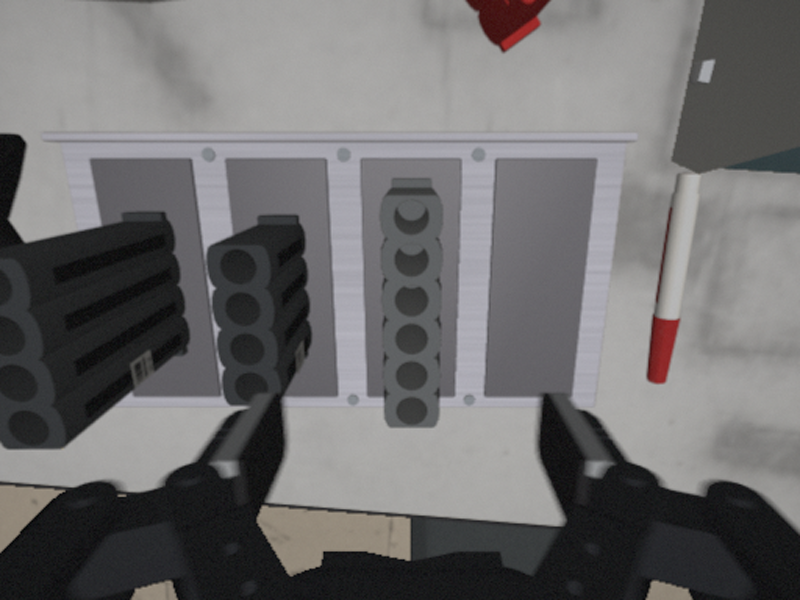

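Rack 68 is upright and centred in strip 3. White rack 58 is last, with no turn needed.

Request:
play_rows --turn '[[0, 0, 0], [0, 0, 0], [0, 0, 0], [0, 0, 0], [0, 0, 0]]' --linear '[[0.002, 0.044, 0.0079], [0.002, 0.044, 0.0079], [0.002, 0.044, 0.0079], [0.002, 0.044, 0.0079], [0.002, 0.044, 0.0079]]' --gripper '[-1, -1, -1, -1, -1]'

```text
t: 20.9
ee_pos: [0.4926, -0.0472, 0.1553]
tcp_rot: [-0.033, -0.705, -0.034, 0.708]
force: [-0.1, -0.8, -0.7]
grip_width: 0.0853
```

Request:
play_rows --turn '[[0, 0, 0], [0, 0, 0], [0, 0, 0], [0, 0, 0], [0, 0, 0]]' --linear '[[0.002, 0.044, 0.0079], [0.002, 0.044, 0.0079], [0.002, 0.044, 0.0079], [0.002, 0.044, 0.0079], [0.002, 0.044, 0.0079]]' --gripper '[-1, -1, -1, -1, -1]'

```text
t: 21.4
ee_pos: [0.4744, -0.2697, 0.1451]
tcp_rot: [-0.033, -0.705, -0.035, 0.707]
force: [0.8, -0.2, -0.0]
grip_width: 0.0859
```

Request:
play_rows --turn '[[0, 0, 0], [0, 0, 0], [0, 0, 0], [0, 0, 0], [0, 0, 0]]' --linear '[[0.002, 0.044, 0.0079], [0.002, 0.044, 0.0079], [0.002, 0.044, 0.0076], [0, 0, 0], [0, 0, 0]]' --gripper '[-1, -1, -1, -1, -1]'

```text
t: 21.9
ee_pos: [0.4642, -0.402, 0.139]
tcp_rot: [-0.032, -0.705, -0.035, 0.707]
force: [0.0, 1.0, -0.6]
grip_width: 0.0854
```

```bash
python3 - <<'E'
from h import *
im=snap("w12"); cv2.imwrite("pics/w12b.png",cv2.resize(im[:,:,::-1],None,fx=1.5625,fy=1.5625,interpolation=cv2.INTER_CUBIC))
E
python3 g.py .465 -.4025 .018 5.5
```

```text
[ 0.4646 -0.4012  0.1395] 0.085389119650141 [0.5812 1.0671 0.1563]
turn [-0.0006  0.0019  0.0037] lin now [ 0.1215  0.0017 -0.0006] lin after turn [ 0.1215  0.0013 -0.0003]
```

View pics/w12b.png

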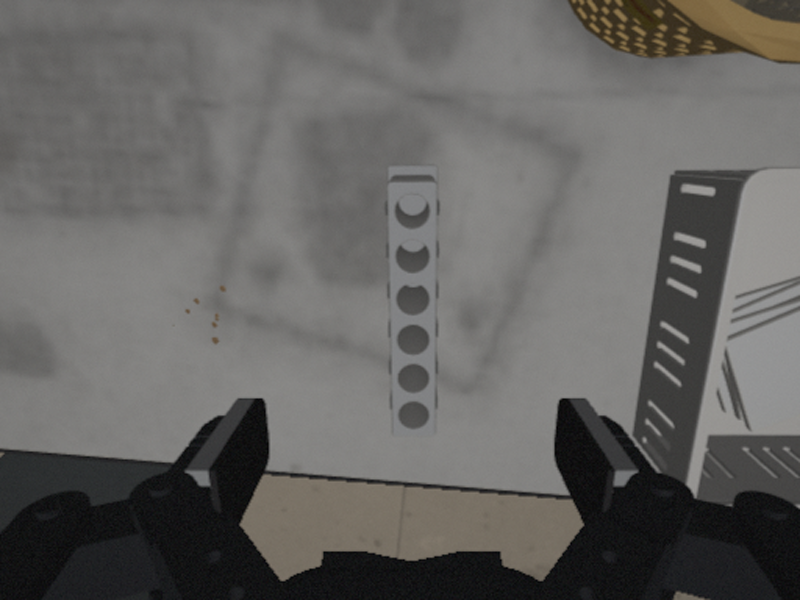

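Request:
play_rows --turn '[[0, 0, 0], [0, 0, 0], [0, 0, 0], [0, 0, 0], [0, 0, 0]]' --linear '[[0.03, 0.0013, 0], [0.04, 0, 0], [0.035, 0, 0], [0.0165, 0, 0], [0, 0, 0]]' --gripper '[-1, -1, -1, -1, 1]'

```text
t: 22.45
ee_pos: [0.464, -0.4004, 0.0168]
tcp_rot: [-0.032, -0.705, -0.036, 0.708]
force: [-0.3, 0.7, 0.0]
grip_width: 0.0727
```

Request:
play_rows --turn '[[0, 0, 0], [0, 0, 0], [0, 0, 0], [0, 0, 0], [0, 0, 0]]' --linear '[[0, 0, 0], [0, 0, 0], [0, 0, 0], [0, 0, 0], [0, 0, 0]]' --gripper '[1, 1, 1, 1, 1]'

```text
t: 22.95
ee_pos: [0.4668, -0.4049, 0.0227]
tcp_rot: [0.035, 0.707, 0.033, -0.705]
force: [-0.2, 0.8, 5.7]
grip_width: 0.0234
```

```bash
python3 g.py .5183 .097 .11 5.5
```

```text
[ 0.4668 -0.4049  0.0227] 0.023446760780203534 [-0.2037  0.7795  5.75  ]
turn [-0.0003 -0.0027 -0.0028] lin now [-0.0885 -0.4945 -0.0995] lin after turn [-0.0873 -0.4947 -0.0994]
```

Request:
play_rows --turn '[[0, 0, 0], [0, 0, 0], [0, 0, 0], [0, 0, 0], [0, 0, 0]]' --linear '[[-0.025, 0, 0], [-0.04, 0, 0], [-0.024, 0, 0], [0, -0.03, -0.006], [0, -0.0422, -0.0085]]' --gripper '[1, 1, 1, 1, 1]'

```text
t: 23.45
ee_pos: [0.4737, -0.3319, 0.1114]
tcp_rot: [0.034, 0.707, 0.032, -0.705]
force: [0.6, -0.4, -2.3]
grip_width: 0.0226
```

Request:
play_rows --turn '[[0, 0, 0], [0, 0, 0], [0, 0, 0], [0, 0, 0], [0, 0, 0]]' --linear '[[0, -0.0422, -0.0085], [0, -0.0422, -0.0085], [0, -0.0422, -0.0085], [0, -0.0422, -0.0085], [0, -0.0422, -0.0085]]' --gripper '[1, 1, 1, 1, 1]'

```text
t: 23.95
ee_pos: [0.495, -0.1147, 0.1095]
tcp_rot: [0.034, 0.707, 0.034, -0.706]
force: [0.2, -0.2, -0.8]
grip_width: 0.0234
```

Request:
play_rows --turn '[[0, 0, 0], [0, 0, 0], [0, 0, 0], [0, 0, 0], [0, 0, 0]]' --linear '[[0, -0.0422, -0.0085], [0, -0.0422, -0.0085], [0, -0.0422, -0.0085], [0, -0.0422, -0.0085], [0, -0.0422, -0.0085]]' --gripper '[1, 1, 1, 1, 1]'

```text
t: 24.45
ee_pos: [0.5171, 0.0995, 0.1096]
tcp_rot: [0.034, 0.707, 0.034, -0.706]
force: [1.6, 0.5, 0.1]
grip_width: 0.0235
```

Request:
play_rows --turn '[[0, 0, 0], [0, 0, 0], [0, 0, 0]]' --linear '[[0, 0, 0], [0, 0, 0], [0, 0, 0]]' --gripper '[1, 1, 1]'

```text
t: 24.75
ee_pos: [0.5172, 0.0972, 0.1093]
tcp_rot: [-0.034, -0.706, -0.034, 0.706]
force: [-0.5, 0.3, -0.1]
grip_width: 0.0237
```

```bash
python3 - <<'E'
from h import *
im=snap("w13"); cv2.imwrite("pics/w13b.png",cv2.resize(im[:,:,::-1],None,fx=1.5625,fy=1.5625,interpolation=cv2.INTER_CUBIC))
E
python3 g.py .5183 .097 .0307 5.5
```

```text
[0.5172 0.0968 0.1093] 0.023041265200947764 [ 0.2664 -0.4215 -0.9926]
turn [-0.0016  0.0001 -0.0001] lin now [ 0.0786 -0.0001 -0.0011] lin after turn [ 0.0786 -0.0001 -0.0011]
```

View pics/w13b.png

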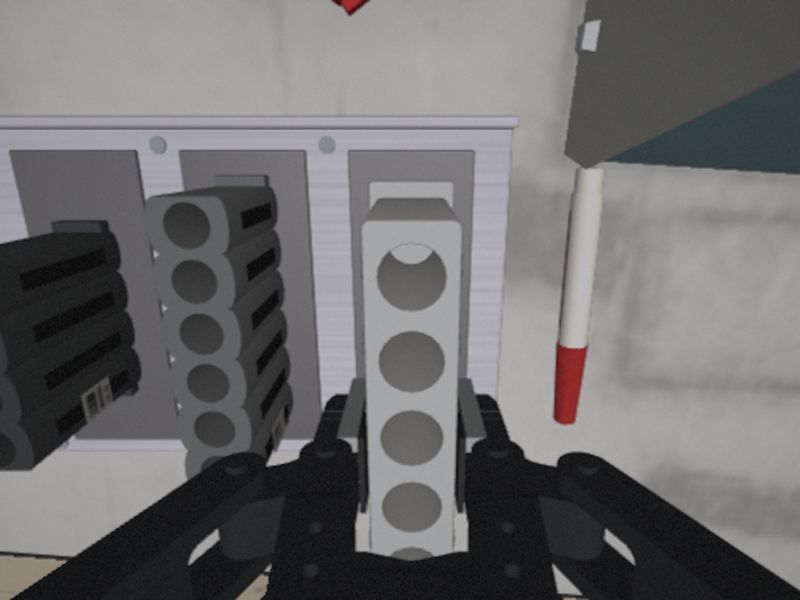

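Run:
```python
from h import *
np.set_printoptions(precision=4,suppress=True)
c=ld("w13");s=1.5625
P=back(c,np.array([(349,151),(474,151)])/s,.008)[:,:2];print("lane4 far",P,P.mean(0),P.mean(0)-.078*np.array([.9954,.0958]))
P=back(c,np.array([(370,182),(453,182)])/s,.1093-.0227+.003)[:,:2].mean(0);print("foot end",P,"ctr",P-.070*np.array([.9954,.0958]))
```

```text
lane4 far [[0.5923 0.134 ]
 [0.598  0.0753]] [0.5951 0.1047] [0.5175 0.0972]
foot end [0.5851 0.1037] ctr [0.5154 0.097 ]
```

Request:
play_rows --turn '[[0, 0, 0], [0, 0, 0], [0, 0, 0], [0, 0, 0], [0, 0, 0]]' --linear '[[0.02, 0, -0.002], [0.03, 0, 0], [0.02, 0, 0], [0.004, 0, 0], [0, 0, 0]]' --gripper '[1, 1, 1, 1, 1]'

```text
t: 25.3
ee_pos: [0.5188, 0.097, 0.0348]
tcp_rot: [-0.033, -0.706, -0.033, 0.707]
force: [0.1, 0.2, -0.8]
grip_width: 0.0229
```

Request:
play_rows --turn '[[0, 0, 0], [0, 0, 0], [0, 0, 0]]' --linear '[[0.0015, 0, 0], [0.0012, 0, 0], [0, 0, 0]]' --gripper '[1, 1, 1]'

```text
t: 25.6
ee_pos: [0.5201, 0.098, 0.0337]
tcp_rot: [0.034, 0.707, 0.034, -0.706]
force: [-0.7, -0.4, -0.9]
grip_width: 0.023
```

Request:
play_rows --turn '[[0, 0, 0], [0, 0, 0], [0, 0, 0]]' --linear '[[0.0012, 0, 0], [0.001, 0, 0], [0, 0, 0]]' --gripper '[1, 1, 1]'

```text
t: 25.9
ee_pos: [0.5196, 0.0981, 0.0308]
tcp_rot: [0.034, 0.707, 0.034, -0.706]
force: [-0.6, -0.6, 0.3]
grip_width: 0.0236
```

Request:
play_rows --turn '[[0, 0, 0], [0, 0, 0]]' --linear '[[0.0008, 0, 0], [0, 0, 0]]' --gripper '[1, 1]'

```text
t: 26.1
ee_pos: [0.5195, 0.0981, 0.0307]
tcp_rot: [-0.034, -0.706, -0.034, 0.706]
force: [-3.5, -0.3, 5.8]
grip_width: 0.0234
```

Request:
play_rows --turn '[[0, 0, 0], [0, 0, 0], [0, 0, 0], [0, 0, 0], [0, 0, 0]]' --linear '[[0, 0, 0], [0, 0, 0], [0, 0, 0], [-0.02, 0, 0], [-0.04, 0, 0]]' --gripper '[-0.2, -0.2, -0.2, -0.2, -0.2]'

```text
t: 26.6
ee_pos: [0.516, 0.0978, 0.0862]
tcp_rot: [-0.034, -0.703, -0.034, 0.709]
force: [0.2, -0.5, 0.3]
grip_width: 0.0511
```

Request:
play_rows --turn '[[0, 0, 0], [0, 0, 0], [0, 0, 0], [0, 0, 0], [0, 0, 0]]' --linear '[[-0.05, 0, 0], [-0.05, 0, 0], [-0.05, 0, 0], [0, -0.04, 0], [0, -0.04, 0]]' --gripper '[-0.2, -0.2, -0.2, -0.2, -0.2]'

```text
t: 27.1
ee_pos: [0.5131, 0.1781, 0.2428]
tcp_rot: [0.033, 0.708, 0.033, -0.704]
force: [0.7, 0.2, -0.5]
grip_width: 0.0515
```

Request:
play_rows --turn '[[0, 0, 0], [0, 0, 0], [0, 0, 0], [0, 0, 0]]' --linear '[[0, -0.04, 0.02], [0, 0, 0.02], [0, 0, 0], [0, 0, 0]]' --gripper '[-0.2, -0.2, -0.2, -0.2]'

```text
t: 27.5
ee_pos: [0.4681, 0.2136, 0.2396]
tcp_rot: [0.034, 0.707, 0.034, -0.706]
force: [0.1, 0.1, 0.5]
grip_width: 0.0514
```

Run:
```python
from h import *
im=snap("w14"); cv2.imwrite("pics/w14b.png",cv2.resize(im[:,:,::-1],None,fx=1.5625,fy=1.5625,interpolation=cv2.INTER_CUBIC))
s=get_image("side")[130:260,170:290]; cv2.imwrite("pics/s14.png",cv2.resize(s[:,:,::-1],None,fx=4.5,fy=4.5,interpolation=cv2.INTER_CUBIC))
```

```text
(no output)
```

View pics/w14b.png

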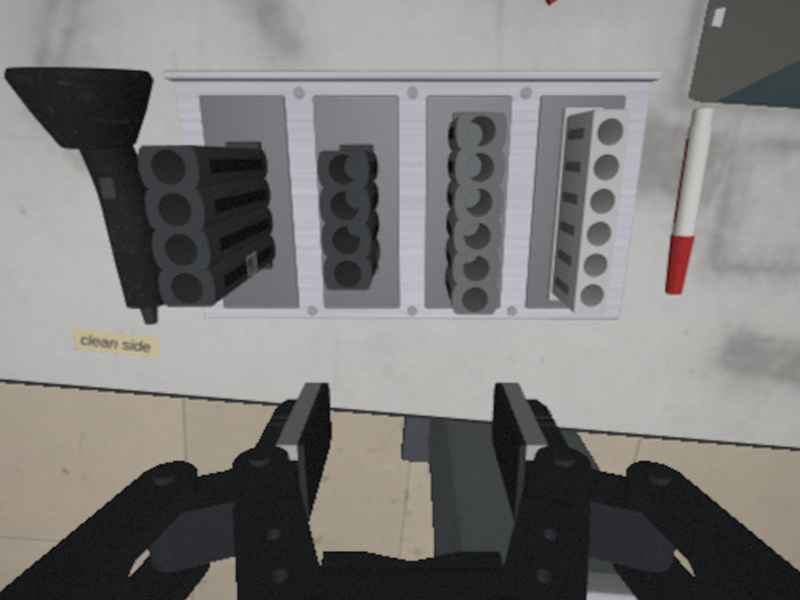

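View pics/s14.png

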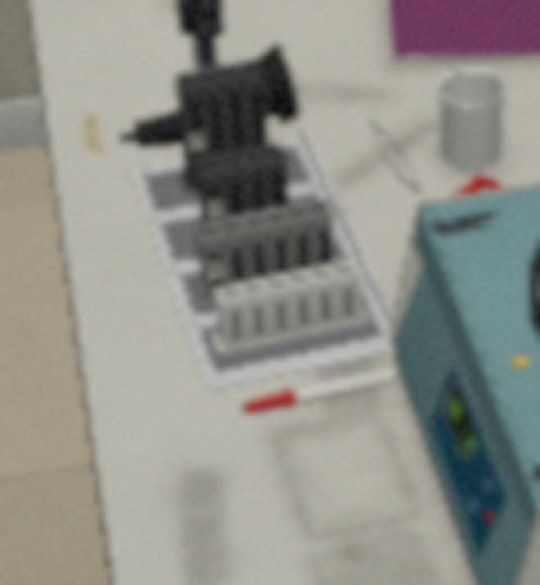

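All four racks are upright in order: 122 at (205,225), 80 at (348,215), 68 at (477,215), 58 at (590,210). I'll check this numerically before handing in.

Run:
```python
from h import *
np.set_printoptions(precision=4,suppress=True)
c=ld("w14");s=1.5625
L={1:(.4951,.3355),2:(.5029,.256),3:(.5107,.1765),4:(.5183,.097)}
a=np.radians(5.5);u=np.array([np.cos(a),np.sin(a)]);v=np.array([-u[1],u[0]])
T={1:(.130,[(138,148),(192,148),(212,305),(160,305)]),2:(.088,[(319,152),(376,147),(370,289),(327,290)]),3:(.076,[(456,114),(507,114),(499,312),(452,312)]),4:(.066,[(585,110),(630,110),(609,311),(574,311)])}
for k,(z,q) in T.items():
    P=back(c,np.array(q)/s,z)[:,:2];d=P[0]+P[1]-P[2]-P[3];e=P.mean(0)-L[k]
    print(k,"along %.1f across %.1f mm yaw err %.1f"%(1e3*e@u,1e3*e@v,np.degrees(np.arctan2(d[1],d[0]))-5.5))
st=get_state();print(st['t'],st['force'])
hand_in()
```

```text
1 along 1.3 across 1.6 mm yaw err -0.4
2 along -0.2 across -1.2 mm yaw err -1.7
3 along 0.4 across -0.2 mm yaw err 0.6
4 along 0.8 across 1.8 mm yaw err 2.0
27.6 [ 0.5033 -1.036   0.0161]
the job is handed in; nothing more can be done
```

All four racks are in the dock in height order. The 122 mm rack is on strip 1 beside the scanner, then the 80 mm on strip 2, the 68 mm on strip 3, and the white 58 mm on strip 4. I handed the job in at about 27.6 s.

- **Position:** my last measurement, read from the wrist picture, puts every rack within about 2 mm and 2° of its strip's centre line. That is about the limit of reading the pixels by hand.
- **Upright and clear:** the last wrist and side pictures show all four racks standing. The gripper was clear above them with almost no force on it. The highest force I saw was about 10 N, at set-down.
- **Failed checks:** no check failed. One early wrist picture came out blurred, so I retook it after the arm settled.

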